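# Fetch the keys from behind the row and put the row back

### The arm

A 6-joint arm with a two-finger parallel gripper is mounted at the origin on the work surface. World frame = base frame: x ahead of the robot, y to its left, z up, the work surface at z = 0. Lengths are in m, angles in rad, forces in N, time in s.
With the tool pointing down it reaches from about 0.35 to 0.85 m from the base axis. Payload 8.1 kg.
Tool frame: the origin (TCP) lies midway between the tips of the shut fingers; the grasp point (between the pads) lies 19 mm behind it (robot.grip_point_offset is the distance from the TCP to the grasp point, in m); z points along the fingers, y is the line along which they close (so a half turn about z gives the same grasp; the last joint's range is limited). The gripper opens to 93 mm and grips with 3 to 60 N. Pads are 15 mm wide; open, the fingers measure 128 mm over their backs; the gripper's body (75 mm by 188 mm) begins 65 mm behind the grasp point.
Start: joints at [-1.383, 0.13, 1.488, -0, 1.523, -0.085], TCP at [0.162, -0.578, 0.19] pointing down, gripper open.
Joint ranges: [-2.96, 2.96], [-0.89, 2.26], [0.02, 2.5], [-1.34, 4.48], [0, 2.73], [-2.66, 2.66]. Speed limits (rad/s): [2.39, 2.39, 2.79, 3.14, 3.14, 3.14].

### API

Orientations are given as a rotation vector (axis times angle).
In Python, from plant import robot, read_camera, job gives the robot as it stands.
- The arm moves only by the shell command python3 -m inch 'ROWS' [FORCE]. ROWS is JSON, one flat list of numbers, 5 for each row, row after row: the shift along the world's x, y, z in mm, then the turn about the world's z in degrees, then the opening in per cent of the stroke, from 0 (shut) to 100 (fully open). In form: [dx, dy, dz, yaw, hand, dx, dy, dz, yaw, hand, ...]. A call has 1 to 10 rows; each row is the pose to reach, as a shift and turn from the pose commanded when the call began; what a row does not reach only later rows make up. A row lasts 1/12 s, in which the tool goes at most 41.7 mm and 7.16 degrees, less where a joint would pass 70% of its speed; a pose out of reach is approached as far as the arm can. A call with a gripper value outside its range is refused whole. The fingers move at their own pace and stop on an object; FORCE is the grip in N (left out, the last holds). Time passes only in rows, so rows that repeat a pose let the fingers close. It gives the time, the measured TCP pose, the force, the opening and the grip force at its end, in the units of the state.
- robot.read_state(): the state, without advancing time (a new reading comes with each control period).
- read_camera(name): name is "side" or "top" or "wrist"; returns a dict with "image" (480x640x3 uint8, blue, green, red), "K" (3x3 intrinsics, pixels), "extrinsics" (4x4, takes a point from world to camera coordinates); the wrist camera has in their place "mount" (4x4, takes a point from camera to tool coordinates, whose origin is the TCP and whose axes are the flange's). Camera axes: x right, y down, z forward; pixel columns grow to the right and rows downward; lengths in m; the calibration is good to about 2 mm. A picture is of the moment at which its call begins: read the wrist's pose just before it. There is no depth.
- job.close_job(): hands the job in; it is judged then, once.
The state is a dict: "t": time; "q": joint angles; "dq": joint speeds; "joint_torque": joint torques, N m; "tool_pos": TCP position; "orientation": TCP orientation; "force": force on the tool from outside, world axes, zero at the start; "wrist_torque": the same for the moment, N m; "opening": finger opening in m; "gripper_force": force on a finger pad.
Only numpy, scipy, OpenCV 4.12 (cv2) and the standard library are available. Lean on these libraries where they do the work, as an engineer would, in place of code of your own. Each camera call takes 0.05 s, during which the arm holds its last target. There are 200 camera calls.

### The job

The key organizer lies behind the row of three things (bell, tin and shoe tree) on the brown oak stand. Stand all three on the cork mat first, then lay the organizer flat in the middle of the key dish, lengthwise, and only after that put the bell, the tin and the shoe tree back exactly where each one stood, the shoe tree facing as it did. Keep the three upright, do not drop them, and leave the other shoe trees at the far side of the bench alone.

Things in the scene. Friction and masses are not known exactly. Their poses are not given: they have to be found in the camera images.
- bell_center (a point): White ceramic hand bell in the row: skirt 58 mm in diameter, 42 mm high, with an upright handle 18 mm in diameter, from 42 to 80 mm above its underside; about 130 g. Point on its axis half-way up, 40 mm above its underside; z is its axis. Grasp the handle from above. The three in the row stand 80 mm apart, centre to centre, in any order, gaps about 20 to 25 mm.
- tin_center (a point): Closed round aluminium tin in the row: body 61 mm in diameter, 46 mm high, with a lid knob 22 mm in diameter, from 46 to 80 mm above its underside; about 150 g; the lid does not come off. Point on its axis half-way up, 40 mm above its underside; z is its axis. Grasp the knob from above.
- tree_center (a point): Off-white plastic shoe tree in the row: 84 mm long (x), 50 mm wide (y), body 40 mm high, on it an upright grip 14 mm thick (y), 30 mm long (x), up to 80 mm above its underside; about 100 g. Point on the grip's axis, 40 mm above its underside. Round toe 50 mm away at -x (about towards the robot at the start), heel 34 mm at +x. The row runs along its y. Grasp the grip across y from above.
- tree_toe (a point): Tip of the toe of the row's shoe tree, 10 mm above its underside; shows which way it faces. Axes as the shoe tree's. The row stands on a fixed brown oak stand: a board 200 x 250 mm, 10 mm thick, its 250 mm side along the row, with a low rim (25 mm over the bench) along the edge away from the robot.
- organizer_center (a point): Grey key organizer, two steel keys in its +y end, lying on the oak stand behind the row (farther from the robot), parallel to it, 57 mm from its line of centres and 68 mm from the stand's rim. Plastic body 26 mm wide (x), 80 mm long (y), 28 mm high; keys reach 72 mm at +y; 90 g. Point at the body's centre, 14 mm above its underside. Grasp across x from above.
- mat: Fixed flat cork mat, the side area, 260 mm long (x), 150 mm wide (y), 4 mm thick, on the left or the right of the stand. Origin at the centre of its underside.
- dish: Fixed white ceramic key dish, a low open rectangular tray 190 mm long (x), 130 mm wide (y), walls 5 mm thick and 16 mm high, floor 5 mm thick, on the other side of the stand from the mat. Origin at the centre of its underside.
- spare0: Bystander: one of three further shoe trees of the same make (80 mm high), in a row on the bench at the far side, beyond the stand. Origin at its underside, below the grip. Leave it alone.
- spare1: Bystander: the second of these three shoe trees. Leave it alone.
- spare2: Bystander: the third of these three shoe trees. Leave it alone.

How it is judged:
By the outcome, as a careful person would: the job done as asked, in the order asked, and still so for the second after the job is handed in, with the robot touching nothing.
It also fails if it takes over 128 s, if anything falls off the work surface, if the arm or the gripper's body presses on something with over 40 N, if the wrist force passes 120 N, or if a joint passes its speed limit or range.

## Working session

There is one attempt and no reset: what is moved stays moved. The work goes in short steps, Python scripts to look and compute and a shell command to move; the robot and the scene stay as the last step left them, time stands still between calls to the robot, and variables do not carry over. Pictures are saved under pics/ and viewed, at most 14 in all, crops included, and the job is handed in when it is done.

```bash
ls; mkdir -p pics
python3 - <<'E'
from plant import robot, read_camera
import cv2,numpy as np
s=robot.read_state();print(s)
for n in("top","side"):
    c=read_camera(n);cv2.imwrite(f"pics/{n}0.png",c["image"]);print(c["K"],c["extrinsics"])
c=read_camera("wrist");print(c["K"],c["mount"])
E
```

```text
pics
{'t': 0.0, 'q': array([-1.38341542e+00,  1.31155468e-01,  1.48929018e+00,  1.72569403e-05,
        1.52299285e+00, -8.53991212e-02]), 'dq': array([-0.00025714, -0.00116773,  0.00152444, -0.00059563,  0.00023032,
        0.00091539]), 'joint_torque': array([ 4.06057501e-03, -5.59843004e+01, -4.91754520e+01,  7.71259842e-02,
        3.55444173e-02, -1.35664827e-04]), 'tool_pos': array([ 0.16155751, -0.57718968,  0.18898491]), 'orientation': array([-3.11059058e+00, -4.26902571e-01,  1.20670811e-04]), 'force': array([-0.02935752,  0.41813956,  0.07259389]), 'wrist_torque': array([-0.00037954,  0.06435444, -0.0100507 ]), 'gripper_force': 0.0, 'opening': 0.09274690247238204}
[[503.00482405   0.         310.74996478]
 [  0.         503.00482405 228.07509337]
 [  0.           0.           1.        ]] [[-0.01434523 -0.9998949   0.00209831 -0.0066961 ]
 [-0.99750194  0.01416568 -0.06920411  0.63172758]
 [ 0.06916711 -0.00308581 -0.99760032  0.92202452]
 [ 0.          0.          0.          1.        ]]
[[473.03338313   0.         325.342085  ]
 [  0.         473.03338313 241.61041457]
 [  0.           0.           1.        ]] [[-0.94291453 -0.33289323  0.00971029  0.60098332]
 [-0.17895509  0.48186652 -0.85777604  0.18708384]
 [ 0.28086877 -0.81054719 -0.51393188  0.8944877 ]
 [ 0.          0.          0.          1.        ]]
[[382.90838523   0.         314.76498581]
 [  0.         382.90838523 231.51289411]
 [  0.           0.           1.        ]] [[ 2.72326655e-04 -9.70811810e-01 -2.39842356e-01  6.57313327e-02]
 [ 9.99999889e-01  3.56620478e-04 -3.08055458e-04 -5.23511234e-04]
 [ 3.84596572e-04 -2.39842245e-01  9.70811799e-01 -1.94878036e-01]
 [ 0.00000000e+00  0.00000000e+00  0.00000000e+00  1.00000000e+00]]
```

View pics/top0.png

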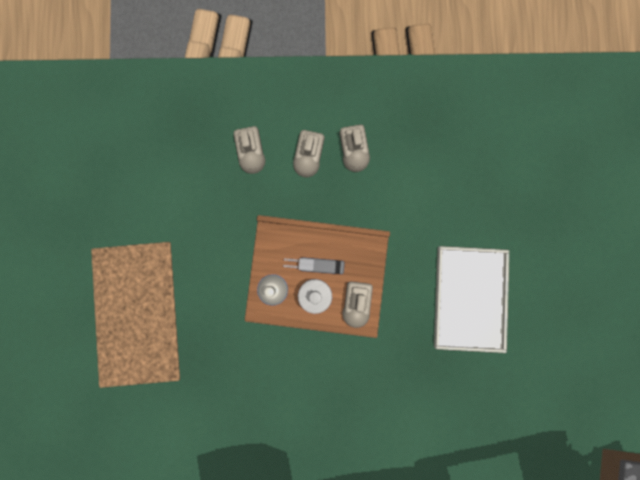

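View pics/side0.png

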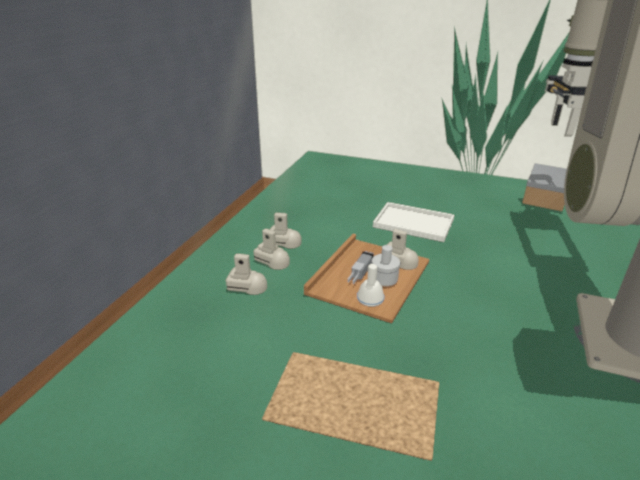

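The top view shows the bell at about (270,290), tin (315,296), tree (357,303, toe down towards the robot) and organizer (320,266, keys to the left). The mat is at (135,314), left (+y), and the dish at (472,300), right. The side view shows the same layout, with the arm clear of it.

```bash
cat > h.py <<'E'
from plant import robot, read_camera
import cv2,numpy as np
from scipy.spatial.transform import Rotation as R
def look(n,f=None):
    s=robot.read_state();c=read_camera(n)
    if n=="wrist":
        T=np.eye(4);T[:3,:3]=R.from_rotvec(s["orientation"]).as_matrix();T[:3,3]=s["tool_pos"]
        W=T@c["mount"]
    else: W=np.linalg.inv(c["extrinsics"])
    if f: cv2.imwrite(f"pics/{f}.png",c["image"]); np.savez(f"{f}.npz",K=c["K"],W=W,im=c["image"])
    return dict(im=c["image"],K=c["K"],W=W)
def load(f): return dict(np.load(f+".npz"))
def ray(c,p): 
    d=c["W"][:3,:3]@np.linalg.solve(c["K"],[p[0],p[1],1]); return c["W"][:3,3],d/np.linalg.norm(d)
def onplane(c,p,z): o,d=ray(c,p); return o+d*(z-o[2])/d[2]
def tri(*cp):
    A=np.zeros((3,3));b=np.zeros(3);rs=[ray(c,p) for c,p in cp]
    for o,d in rs: P=np.eye(3)-np.outer(d,d);A+=P;b+=P@o
    x=np.linalg.solve(A,b); return x,[np.linalg.norm((np.eye(3)-np.outer(d,d))@(x-o))*1e3 for o,d in rs]
def proj(c,X):
    p=c["K"]@(c["W"][:3,:3].T@(np.asarray(X)-c["W"][:3,3]));return p[:2]/p[2]
E
python3 - <<'E'
from h import *
np.set_printoptions(precision=4,suppress=True)
c=look("top","top1");look("side","side1")
for n,p,z in(("bell",(269.5,291),.09),("tin",(315,297),.09),("grip",(359,301),.09),("org",(321,266),.038)):print(n,onplane(c,p,z))
hsv=cv2.cvtColor(c["im"],cv2.COLOR_BGR2HSV)
def big(m,z,n):
    m=m.astype(np.uint8)*255;m=cv2.morphologyEx(m,cv2.MORPH_CLOSE,np.ones((9,9)))
    k=max(cv2.findContours(m,0,2)[0],key=cv2.contourArea);r=cv2.minAreaRect(k);b=cv2.boxPoints(r)
    P=np.array([onplane(c,p,z) for p in b]);print(n,r,P.mean(0));print(P[:,:2],np.linalg.norm(np.roll(P,-1,0)-P,axis=1))
H,S,V=cv2.split(hsv);yy,xx=np.mgrid[:480,:640];band=(yy>190)&(yy<420)
og=(H<25)&(S>60)&band
big(og&(xx<210),.004,"mat");big((S<60)&(V>140)&(xx>400)&band,.016,"dish");big(og&(xx>210),.01,"stand")
E
```

```text
bell [0.519  0.0572 0.09  ]
tin [ 0.5076 -0.0211  0.09  ]
grip [ 0.4997 -0.0969  0.09  ]
org [ 0.5604 -0.0335  0.038 ]
mat ((134.60389709472656, 314.2848815917969), (140.43539428710938, 80.81604766845703), 86.03533935546875) [0.4756 0.3192 0.004 ]
[[0.6026 0.4064]
 [0.6111 0.2529]
 [0.3484 0.2335]
 [0.3404 0.3841]] [0.1537 0.2634 0.1508 0.2632]
dish ((472.641357421875, 299.1142578125), (70.62605285644531, 103.93132019042969), 2.0825653076171875) [ 0.4951 -0.3168  0.016 ]
[[ 0.4021 -0.2442]
 [ 0.5949 -0.2574]
 [ 0.5881 -0.3903]
 [ 0.3954 -0.3752]] [0.1933 0.1331 0.1933 0.1312]
stand ((317.0, 276.0), (133.70944213867188, 107.41407775878906), 7.125016689300537) [ 0.5423 -0.0262  0.01  ]
[[ 0.4595  0.1119]
 [ 0.6599  0.0856]
 [ 0.6247 -0.1662]
 [ 0.4251 -0.1362]] [0.2022 0.2542 0.2018 0.2506]
```

```bash
python3 -m inch '[15,20,3,-2,60, 37,50,6,-4,60, 60,80,10,-6,60, 83,112,10,-8,60, 107,145,10,-11,60, 130,175,10,-13,60, 153,207,10,-16,60, 176,238,10,-18,60, 190,257,10,-19,60, 200,270,10,-20,60]' && python3 -m inch '[15,20,0,-1,60, 37,50,0,-2,60, 60,80,0,-3,60, 83,112,0,-3.5,60, 107,145,0,-3.5,60, 130,175,0,-3.5,60, 150,200,0,-3.5,60, 160,216,0,-3.5,60, 170,230,0,-3.5,60,170,230,0,-3.5,60]' && python3 -c "
from h import *
look('wrist','w1')" && python3 -m inch '[0,15,0,0,60, 0,35,0,0,60, 0,60,0,0,60, 0,85,0,0,60, 0,105,0,0,60, 0,120,0,0,60,0,120,0,0,60]' && python3 -c "
from h import *
look('wrist','w2');print(robot.read_state()['tool_pos'])"
```

```text
t: 1.08
tool_pos: [0.363, -0.3055, 0.2002]
orientation: [-3.139, 0.118, -0.001]
force: [-0.7, -0.9, -0.4]
opening: 0.0557
gripper_force: 0.0
t: 1.92
tool_pos: [0.5328, -0.075, 0.1997]
orientation: [-3.133, 0.211, -0.0]
force: [0.4, -0.0, 0.7]
opening: 0.0558
gripper_force: 0.0
t: 2.55
tool_pos: [0.5312, 0.0436, 0.2001]
orientation: [-3.134, 0.213, 0.0]
force: [-0.0, -0.1, -0.5]
opening: 0.0559
gripper_force: 0.0
[0.53131886 0.04227453 0.20005596]
```

View pics/w1.png

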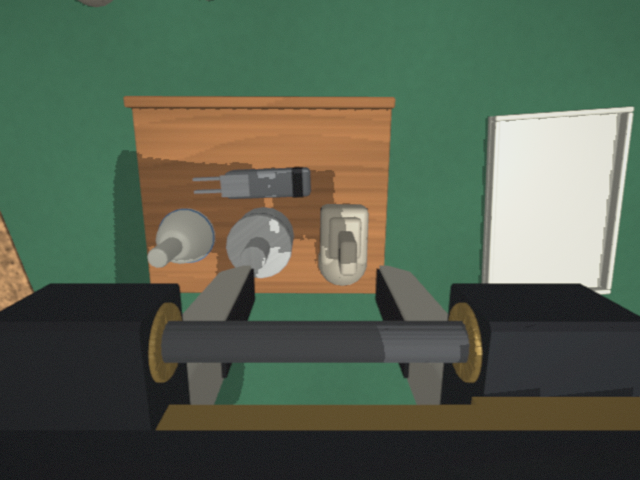

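View pics/w2.png

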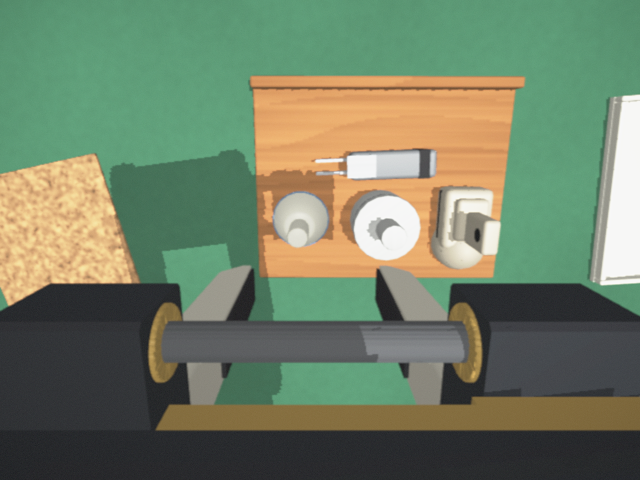

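w1 shows the bell handle top at about (158,257), tin knob (257,258) and tree grip (347,255). In w2 they are at about (298,240), (393,238) and (485,236), and the stand edges are square to the tool. I'll magnify the row in both for sub-pixel points.

Run:
```python
from h import *
a=load("w1")["im"][195:290,145:385];b=load("w2")["im"][180:275,265:505]
m=cv2.resize(np.vstack([a,b]),None,fx=3,fy=3,interpolation=cv2.INTER_CUBIC)
cv2.imwrite("pics/m1.png",cv2.convertScaleAbs(m,alpha=1.0))
```

```text
(no output)
```

View pics/m1.png

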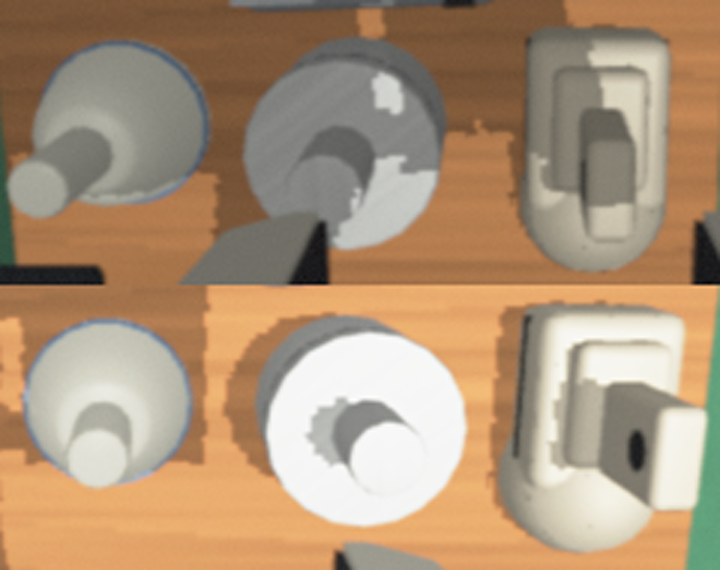

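Montage (×3) tops: bell (38,190) / (97,171), tin (324,192) / (385,173) and grip (610,190) / (679,171), relative to each crop.

Run:
```python
from h import *
np.set_printoptions(precision=4,suppress=True)
a,b=load("w1"),load("w2");t,s=load("top1"),load("side1")
f=lambda x,y,o:((x+.5)/3-.5+o[0],(y+.5)/3-.5+o[1])
for n,p,q,tp in(("bell",(38,190),(97,171),(269.5,291)),("tin",(324,192),(385,173),(315,297)),("grip",(610,190),(679,171),(359,301))):
    x,e=tri((a,f(*p,(145,195))),(b,f(*q,(265,180))));print(n,x,e,onplane(a,f(*p,(145,195)),x[2]),onplane(t,tp,.09))
# stand corners (front-left, back-left... of board / rim line), organizer body corners
for n,p,q in(("rimTopL",(125,98),(251,78)),("rimTopR",(395,98),(524,78)),("frontL",(150,294),(260,277)),("frontR",(386,293),(495,277)),("org R end",(311,182),(435,164)),("org L body",(221,186),(347,166))):
    print(n,*tri((a,p),(b,q)))
for c in(a,b):
    print([onplane(c,p,.01) for p in ([(150,294),(386,293)] if c is a else [(260,277),(495,277)])])
```

```text
bell [0.5183 0.0606 0.0887] [np.float64(0.48974153830239214), np.float64(0.4897415383023075)] [0.5178 0.0607 0.0887] [0.519  0.0572 0.09  ]
tin [ 0.5067 -0.0182  0.0875] [np.float64(0.46133351876614903), np.float64(0.4613335187659948)] [ 0.5063 -0.0182  0.0875] [ 0.5076 -0.0211  0.09  ]
grip [ 0.4974 -0.0976  0.0903] [np.float64(0.30229533698801003), np.float64(0.3022953369881769)] [ 0.4971 -0.0976  0.0903] [ 0.4997 -0.0969  0.09  ]
rimTopL [0.6558 0.086  0.0218] [np.float64(0.01601760553255661), np.float64(0.01601760553254636)]
rimTopR [ 0.6223 -0.1613  0.0212] [np.float64(0.20015241426374752), np.float64(0.20015241426383898)]
frontL [0.4617 0.1116 0.0165] [np.float64(0.8055164092990729), np.float64(0.8055164092991219)]
frontR [ 0.4236 -0.1381  0.0043] [np.float64(0.3263202061920929), np.float64(0.32632020619209046)]
org R end [ 0.5565 -0.074   0.028 ] [np.float64(0.33695156336417686), np.float64(0.33695156336430887)]
org L body [0.5659 0.0094 0.0381] [np.float64(0.45634715837485174), np.float64(0.45634715837491135)]
[array([0.4585, 0.1151, 0.01  ]), array([ 0.4258, -0.1373,  0.01  ])]
[array([0.4603, 0.1129, 0.01  ]), array([ 0.4265, -0.1355,  0.01  ])]
```

```bash
python3 -m inch '[-5,6,-5,0,45, -13,18,-15,0,45, -13,18,-40,0,45, -13,18,-70,0,45, -13,18,-100,0,45, -13,18,-122,0,45, -13,18,-136,0,45, -13,18,-144,0,45, -13,18,-144,0,45, -13,18,-144,0,45]' 15; python3 -m inch '[0,0,0,0,0, 0,0,0,0,0, 0,0,0,0,0, 0,0,0,0,0, 0,0,0,0,0,0,0,0,0,0]' 15
```

```text
t: 3.43
tool_pos: [0.5186, 0.0595, 0.0563]
orientation: [3.134, -0.217, -0.0]
force: [0.8, -0.9, -0.1]
opening: 0.0418
gripper_force: 0.0
t: 3.93
tool_pos: [0.5193, 0.0601, 0.0568]
orientation: [3.134, -0.215, 0.002]
force: [-0.0, -1.2, 4.9]
opening: 0.0172
gripper_force: 15.0
```

```bash
python3 -m inch '[0,0,5,0,0, 0,0,15,0,0, 0,0,30,0,0, 1,6,45,0,0, 3,18,55,0,0, 6,37,60,0,0, 10,62,60,0,0, 14,89,60,0,0, 18,117,60,0,0, 22,143,60,0,0]' && python3 -m inch '[4,26,0,0,0, 8,52,0,0,0, 12,76,0,0,0, 15,96,0,0,0, 17,110,-3,0,0, 18,118,-10,0,0, 19,121,-22,0,0, 19,122,-36,0,0, 19,122,-48,0,0, 19,122,-56,0,0]' && python3 -m inch '[0,0,-4,0,0,0,0,-7,0,0,0,0,-8.5,0,0,0,0,-8.5,0,0,0,0,-8.5,0,0]'
```

```text
t: 4.77
tool_pos: [0.5406, 0.2055, 0.1165]
orientation: [-3.134, 0.215, -0.0]
force: [0.1, -0.0, -2.4]
opening: 0.0169
gripper_force: 15.0
t: 5.6
tool_pos: [0.5581, 0.3234, 0.0566]
orientation: [3.132, -0.217, -0.006]
force: [0.1, 0.1, -2.4]
opening: 0.0167
gripper_force: 15.0
t: 6.02
tool_pos: [0.5602, 0.3252, 0.0523]
orientation: [-3.134, 0.216, -0.002]
force: [0.0, -0.1, -1.2]
opening: 0.0169
gripper_force: 15.0
```

```bash
python3 -m inch '[0,0,-0.5,0,0,0,0,-1,0,0,0,0,-1,0,0,0,0,-1,0,0]'
```

```text
t: 6.35
tool_pos: [0.5599, 0.3253, 0.0509]
orientation: [-3.134, 0.215, -0.001]
force: [-0.2, -0.9, -0.4]
opening: 0.017
gripper_force: 15.0
```

```bash
python3 -m inch '[0,0,-0.4,0,0, 0,0,-0.4,0,25, 0,0,-0.4,0,45, 0,0,0,0,45, 0,0,10,0,45, 0,0,30,0,45, 0,0,52,0,45, -4,-15,68,0,45, -9,-40,75,0,45, -13,-70,75,0,45]' && python3 -m inch '[-4,-30,0,0,45, -9,-62,0,0,45, -14,-95,0,0,45, -19,-128,0,0,45, -24,-161,0,0,45, -29,-194,0,0,45, -33,-224,0,0,45, -37,-249,0,0,45, -39,-265,0,0,45, -40,-273,0,0,45]' && python3 -m inch '[0,0,-10,0,45, 0,0,-26,0,45, 0,0,-44,0,45, 0,0,-58,0,45, 0,0,-65.5,0,45, 0,0,-65.5,0,45,0,0,-65.5,0,45]'
```

```text
t: 7.18
tool_pos: [0.5481, 0.2564, 0.1294]
orientation: [-3.132, 0.212, -0.008]
force: [0.9, -0.5, 0.8]
opening: 0.0418
gripper_force: 0.0
t: 8.02
tool_pos: [0.5067, -0.02, 0.1265]
orientation: [3.133, -0.219, 0.002]
force: [-1.2, -0.5, -1.0]
opening: 0.0419
gripper_force: 0.0
t: 8.6
tool_pos: [0.5065, -0.017, 0.0598]
orientation: [-3.134, 0.214, 0.001]
force: [-0.6, -0.5, 0.0]
opening: 0.0418
gripper_force: 0.0
```

```bash
python3 -m inch '[0,0,0,0,0, 0,0,0,0,0, 0,0,0,0,0, 0,0,0,0,0, 0,0,0,0,0, 0,0,0,0,0]' && python3 -m inch '[0,0,5,0,0, 0,0,15,0,0, 0,0,32,0,0, 0,6,48,0,0, -1,18,60,0,0, -3,37,65,0,0, -5,62,65,0,0, -7,89,65,0,0, -9,117,65,0,0, -11,145,65,0,0]' && python3 -m inch '[-2,28,0,0,0, -4,56,0,0,0, -6,84,0,0,0, -8,112,0,0,0, -10,138,0,0,0, -12,160,0,0,0, -13,176,0,0,0, -14,186,-4,0,0, -15,192,-12,0,0, -15,193,-25,0,0]' && python3 -m inch '[0,0,-15,0,0, 0,0,-29,0,0, 0,0,-38,0,0,0,0,-43,0,0,0,0,-45,0,0,0,0,-45,0,0,0,0,-45,0,0]'
```

```text
t: 9.1
tool_pos: [0.5084, -0.0183, 0.0621]
orientation: [3.134, -0.216, 0.006]
force: [0.1, 0.3, 0.2]
opening: 0.0072
gripper_force: 0.0
t: 9.93
tool_pos: [0.4953, 0.129, 0.1258]
orientation: [-3.134, 0.216, -0.001]
force: [1.1, -0.3, 0.6]
opening: 0.0003
gripper_force: 0.0
t: 10.77
tool_pos: [0.481, 0.3216, 0.1006]
orientation: [-3.133, 0.214, -0.003]
force: [0.9, -0.2, -0.3]
opening: 0.0007
gripper_force: 0.0
t: 11.35
tool_pos: [0.4812, 0.3201, 0.0556]
orientation: [-3.134, 0.216, -0.001]
force: [-0.7, 0.2, -0.4]
opening: 0.0005
gripper_force: 0.0
```

The fingers closed on nothing (7 mm at the end of the closing call), so the tin is not in hand. I'll look before doing anything else.

Run:
```python
from h import *
a=look("top","top2")["im"][200:400,80:400];b=look("side","side2")["im"][210:450,240:460]
cv2.imwrite("pics/m2.png",np.hstack([cv2.resize(a,(480,300)),cv2.resize(b,(275,300))]))
```

```text
(no output)
```

View pics/m2.png

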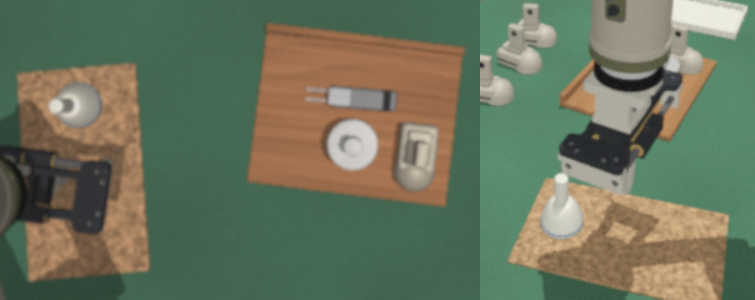

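The tin still stands where it was, at about top-view (315,297), and the bell is upright on the mat. Going back, I'll look at the fingers around the knob before closing.

```bash
python3 -m inch '[0,0,10,0,10, 0,0,30,0,45, 0,-5,52,0,45, 1,-20,68,0,45, 3,-45,75,0,45, 6,-78,75,0,45, 9,-111,75,0,45, 11,-144,75,0,45, 14,-177,75,0,45, 17,-210,75,0,45]' && python3 -m inch '[2,-32,0,0,45, 5,-64,0,0,45, 7,-92,0,0,45, 8,-112,0,0,45, 9,-124,0,0,45, 9,-128,-5,0,45, 9,-128,-20,0,45, 9,-128,-40,0,45,9,-128,-40,0,45]'
python3 - <<'E'
from h import *
c=look("wrist","w3");print(robot.read_state()["tool_pos"])
E
```

```text
t: 12.28
tool_pos: [0.4981, 0.1089, 0.1317]
orientation: [-3.134, 0.215, -0.003]
force: [0.8, 0.2, -0.6]
opening: 0.0421
gripper_force: 0.0
t: 13.03
tool_pos: [0.5041, -0.0165, 0.0864]
orientation: [-3.133, 0.215, 0.009]
force: [-0.4, 0.6, -0.8]
opening: 0.0419
gripper_force: 0.0
[ 0.50472809 -0.01661091  0.08806442]
```

View pics/w3.png

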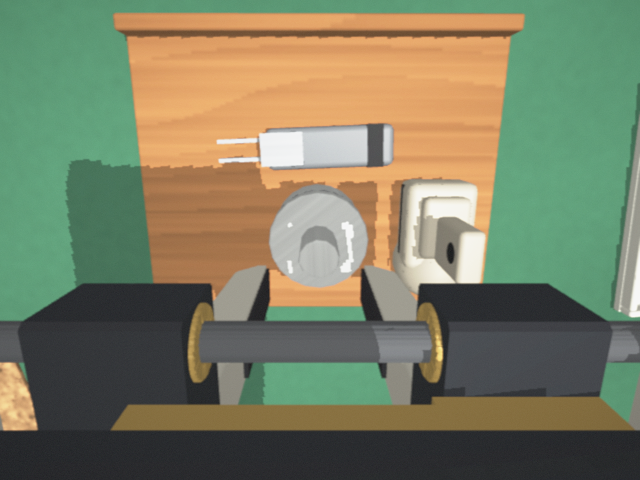

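Knob top at about (318,258), midway between the fingertips (at about y=270–300), which look nearer the robot than the knob. I'll compute the offset.

Run:
```python
from h import *
c=load("w3");s=robot.read_state();print(s["tool_pos"],s["orientation"],proj(c,s["tool_pos"]),onplane(c,(318,258),.088),[proj(c,(.5067+dx,-.0182,.09)) for dx in(-.01,0,.01)], proj(c,(.5067,-.0182,.056)))
```

```text
[ 0.50472809 -0.01661091  0.08806442] [-3.13363101  0.21422401  0.00695289] [315.51433863 262.99272193] [ 0.50728386 -0.01828808  0.088     ] [array([320.53833621, 278.02103362]), array([318.01112569, 260.26413707]), array([315.42201234, 242.0722937 ])] [317.59673427 242.54611123]
```

Run:
```python
from h import *
s=load("side1");print(robot.grip_point_offset,[a for a in dir(robot) if a[0]!='_'])
import cv2
p=np.array([.16156,-.57719,.18898]);print([proj(s,p+[0,0,d]) for d in(0,.019,.03,.05)])
a=np.array([.27,-.963,0])*.046
print([[proj(s,p+k*a+[0,0,d]) for k in(1,-1)] for d in (0,.03)])
cv2.imwrite("pics/s0c.png",cv2.resize(cv2.imread("pics/side0.png")[60:160,530:630],None,fx=5,fy=5,interpolation=cv2.INTER_CUBIC))
```

```text
0.0188 ['IKError', 'grip_point_offset', 'read_state']
[array([557.28677908, 139.8056869 ]), array([559.09498433, 133.11491466]), array([560.15430203, 129.1951973 ]), array([562.104216  , 121.98007047])]
[[array([551.58198328, 134.51809728]), array([563.34515723, 145.42100051])], [array([554.29895486, 124.15972557]), array([566.37701846, 134.54659863])]]
```

View pics/s0c.png

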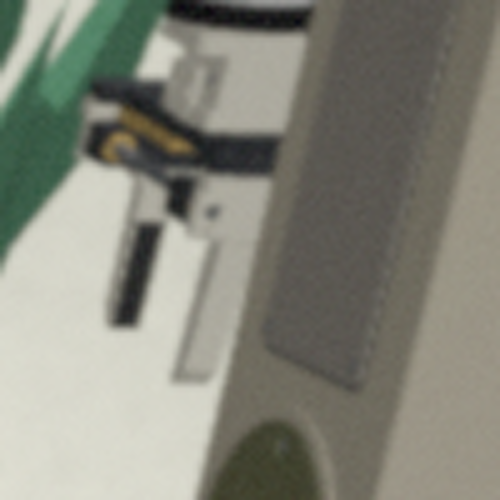

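The fingertips really sit about 29 mm above the reported TCP: the side view puts the tips at (554,125) and (568,136), matching a +27–30 mm shift, and the wrist view agrees. So the tin grasp passed over the knob, and the bell was held only by its top. I'll grasp about 25 mm lower from here on.

```bash
python3 -m inch '[0,0,-8,0,45, 0,0,-22,0,45, 0,0,-38,0,45, 0,0,-50,0,45, 0,0,-55,0,45, 0,0,-55,0,45]' && python3 -m inch '[0,0,0,0,0, 0,0,0,0,0, 0,0,0,0,0, 0,0,0,0,0, 0,0,0,0,0, 0,0,0,0,0]'
```

```text
t: 13.58
tool_pos: [0.5058, -0.0174, 0.0339]
orientation: [-3.134, 0.215, 0.003]
force: [-0.4, 1.0, -0.2]
opening: 0.0418
gripper_force: 0.0
t: 14.08
tool_pos: [0.5074, -0.0181, 0.0359]
orientation: [3.134, -0.216, 0.002]
force: [-1.1, -0.4, 4.2]
opening: 0.0215
gripper_force: 15.0
```

```bash
python3 -m inch '[0,0,5,0,0, 0,0,15,0,0, 0,0,32,0,0, 0,6,48,0,0, -1,18,60,0,0, -3,37,65,0,0, -5,62,65,0,0, -7,89,65,0,0, -9,117,65,0,0, -11,145,65,0,0]' && python3 -m inch '[-2,28,0,0,0, -4,56,0,0,0, -6,84,0,0,0, -8,112,0,0,0, -10,138,0,0,0, -12,160,0,0,0, -13,176,0,0,0, -14,186,-4,0,0, -15,192,-12,0,0, -15,193,-25,0,0]' && python3 -m inch '[0,0,-15,0,0, 0,0,-29,0,0, 0,0,-38,0,0,0,0,-42,0,0,0,0,-44.5,0,0,0,0,-44.5,0,0,0,0,-45.5,0,0,0,0,-45.5,0,0]'
```

```text
t: 14.92
tool_pos: [0.4951, 0.1291, 0.1006]
orientation: [-3.134, 0.216, -0.0]
force: [0.5, -0.5, -2.4]
opening: 0.0218
gripper_force: 15.0
t: 15.75
tool_pos: [0.481, 0.3216, 0.0755]
orientation: [-3.133, 0.214, -0.003]
force: [0.1, 1.1, -0.6]
opening: 0.0219
gripper_force: 15.0
t: 16.42
tool_pos: [0.4811, 0.3201, 0.0298]
orientation: [-3.134, 0.216, -0.001]
force: [-0.9, 0.0, -2.8]
opening: 0.0218
gripper_force: 15.0
```

```bash
python3 -m inch '[0,0,-0.5,0,0, 0,0,-0.5,0,0, 0,0,-0.5,0,0, 0,0,-0.5,0,0]' ; python3 -m inch '[0,0,-0.5,0,0, 0,0,-0.5,0,0, 0,0,-0.5,0,0, 0,0,-0.5,0,0]'
```

```text
t: 16.75
tool_pos: [0.4811, 0.3202, 0.0297]
orientation: [-3.134, 0.216, -0.001]
force: [-1.1, -3.4, 6.7]
opening: 0.0221
gripper_force: 15.0
t: 17.08
tool_pos: [0.4812, 0.3203, 0.0297]
orientation: [-3.134, 0.215, -0.002]
force: [-2.6, -4.8, 9.3]
opening: 0.0214
gripper_force: 15.0
```

```bash
python3 -m inch '[0,0,0.5,0,0, 0,0,0.5,0,25, 0,0,0.5,0,45, 0,0,3,0,45, 0,0,15,0,45, 0,0,38,0,45, 0,0,62,0,45, 0,-12,80,0,45, 1,-38,85,0,45, 2,-70,85,0,45]' && python3 -m inch '[1,-34,0,0,45, 3,-69,0,0,45, 4,-104,0,0,45, 6,-139,0,0,45, 7,-174,0,0,45, 9,-209,0,0,45, 10,-244,0,0,45, 12,-278,0,0,45, 13,-306,0,0,45, 14,-328,0,0,45]' && python3 -m inch '[0.5,-13,-4,0,45, 0.5,-19,-15,0,45, 0.5,-19,-32,0,45, 0.5,-19,-52,0,45, 0.5,-19,-70,0,45, 0.5,-19,-80,0,45, 0.5,-19,-85,0,45,0.5,-19,-85,0,45]'
```

```text
t: 17.92
tool_pos: [0.4844, 0.2516, 0.1174]
orientation: [-3.131, 0.211, -0.008]
force: [0.9, -0.2, -0.2]
opening: 0.0419
gripper_force: 0.0
t: 18.75
tool_pos: [0.4969, -0.0802, 0.1148]
orientation: [3.133, -0.217, 0.002]
force: [-0.9, 0.3, 0.0]
opening: 0.0416
gripper_force: 0.0
t: 19.42
tool_pos: [0.4961, -0.0958, 0.0271]
orientation: [-3.134, 0.214, 0.004]
force: [0.5, -0.0, -0.8]
opening: 0.042
gripper_force: 0.0
```

```bash
python3 -m inch '[0,0,0,0,0, 0,0,0,0,0, 0,0,0,0,0, 0,0,0,0,0, 0,0,0,0,0, 0,0,0,0,0,0,0,0,0,0]'
```

```text
t: 20.0
tool_pos: [0.4974, -0.0969, 0.0289]
orientation: [3.134, -0.216, 0.001]
force: [-0.5, -0.2, 2.3]
opening: 0.014
gripper_force: 15.0
```

```bash
python3 -m inch '[0,0,5,0,0, 0,0,17,0,0, 0,0,36,0,0, 0,0,58,0,0, -2,6,76,0,0, -6,18,86,0,0, -12,40,90,0,0, -19,66,90,0,0, -26,94,90,0,0, -33,124,90,0,0]' && python3 -m inch '[-7,30,0,0,0, -15,60,0,0,0, -23,90,0,0,0, -31,120,0,0,0, -39,150,0,0,0, -46,180,0,0,0, -53,210,0,0,0, -58,238,0,0,0, -61,262,0,0,0, -63,278,0,0,0]' && python3 -m inch '[-1,7,-2,0,0, -1,8,-10,0,0, -1,8,-25,0,0, -1,8,-43,0,0,-1,8,-62,0,0,-1,8,-78,0,0, -1,8,-88,0,0, -1,8,-93,0,0, -1,8,-95.3,0,0,-1,8,-95.3,0,0]' && python3 -m inch '[0,0,0,0,0,0,0,-0.5,0,0,0,0,-0.5,0,0,0,0,-0.5,0,0]'
```

```text
t: 20.83
tool_pos: [0.4641, 0.0279, 0.1198]
orientation: [3.134, -0.217, 0.002]
force: [-0.2, 0.1, -1.2]
opening: 0.0142
gripper_force: 15.0
t: 21.67
tool_pos: [0.4006, 0.3076, 0.1197]
orientation: [-3.133, 0.213, -0.001]
force: [0.9, -0.2, -1.3]
opening: 0.0138
gripper_force: 15.0
t: 22.5
tool_pos: [0.4005, 0.3128, 0.0236]
orientation: [3.134, -0.216, 0.0]
force: [0.7, -0.4, -0.6]
opening: 0.0137
gripper_force: 15.0
t: 22.83
tool_pos: [0.4005, 0.3133, 0.0231]
orientation: [-3.134, 0.216, -0.001]
force: [-0.2, 0.6, -1.1]
opening: 0.0137
gripper_force: 15.0
```

```bash
python3 -m inch '[0,0,-0.5,0,0,0,0,-0.5,0,0,0,0,-0.5,0,0]';python3 -m inch '[0,0,-0.5,0,0,0,0,-0.5,0,0,0,0,-0.5,0,0]'
```

```text
t: 23.08
tool_pos: [0.4005, 0.3135, 0.0228]
orientation: [-3.134, 0.215, -0.001]
force: [-1.7, -0.1, 5.4]
opening: 0.0142
gripper_force: 15.0
t: 23.33
tool_pos: [0.4005, 0.3134, 0.0228]
orientation: [-3.134, 0.215, -0.001]
force: [-3.8, -3.1, 10.3]
opening: 0.0141
gripper_force: 15.0
```

```bash
python3 - <<'E'
from h import *
np.set_printoptions(precision=4,suppress=True)
c=load("w3")
for p in((260,150),(393,144),(303,148),(330,125),(330,168)):print(p,onplane(c,p,.038))
b=load("w2")
for p in((347,166),(435,164)):print(p,onplane(b,p,.038))
E
python3 -m inch '[0,0,0.6,0,0, 0,0,0.6,0,25, 0,0,0.6,0,45, 0,0,3,0,45, 0,0,15,0,45, 0,0,38,0,45, 0,0,65,0,45, 0,-8,90,2,45, 4,-25,105,7,45, 12,-50,112,13,45]' && python3 -m inch '[12,-30,0,7,60, 27,-60,0,14,60, 42,-90,0,21,60, 57,-120,0,28,60, 72,-150,0,35,60, 87,-180,0,42,60, 102,-210,0,49,60, 117,-238,0,56,60, 130,-262,0,63,60, 140,-280,0,69,60]' && python3 -m inch '[5,-10,0,5,60, 8,-16,0,8,60, 8,-16,0,8,60,8,-16,0,8,60]' && python3 -c "
from h import *
look('wrist','w4');print(robot.read_state()['tool_pos'])"
```

```text
(260, 150) [0.5657 0.0098 0.038 ]
(393, 144) [ 0.558  -0.0723  0.038 ]
(303, 148) [ 0.5632 -0.0168  0.038 ]
(330, 125) [ 0.5746 -0.0352  0.038 ]
(330, 168) [ 0.5488 -0.0319  0.038 ]
(347, 166) [0.5664 0.0094 0.038 ]
(435, 164) [ 0.5572 -0.071   0.038 ]
t: 24.17
tool_pos: [0.4134, 0.2648, 0.1381]
orientation: [-3.135, -0.15, -0.007]
force: [0.8, 0.2, 0.8]
opening: 0.0418
gripper_force: 0.0
t: 25.0
tool_pos: [0.5532, -0.0193, 0.1348]
orientation: [2.506, 1.893, 0.001]
force: [0.2, 0.0, -0.3]
opening: 0.0558
gripper_force: 0.0
t: 25.33
tool_pos: [0.5603, -0.033, 0.1344]
orientation: [2.376, 2.055, 0.001]
force: [-0.4, 1.0, 0.1]
opening: 0.0558
gripper_force: 0.0
[ 0.56010648 -0.03252336  0.13421835]
```

View pics/w4.png

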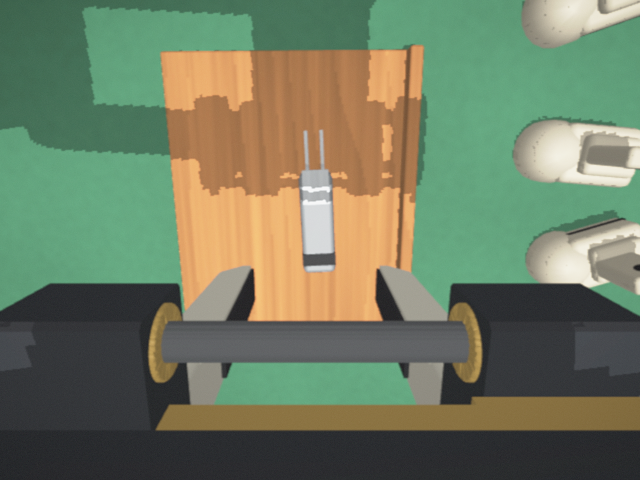

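The organizer lies between the fingers, body from about (316,170) to (318,268), keys up in the image (+y), aligned with the tool.

```bash
python3 -m inch '[1.5,2,-10,0,60, 1.5,2,-30,0,60, 1.5,2,-58,0,60, 1.5,2,-86,0,60, 1.5,2,-110,0,60, 1.5,2,-128,0,60, 1.5,2,-139,0,60, 1.5,2,-145,0,60, 1.5,2,-146,0,60,1.5,2,-146,0,60]' && python3 -m inch '[0,0,0,0,0, 0,0,0,0,0, 0,0,0,0,0, 0,0,0,0,0, 0,0,0,0,0, 0,0,0,0,0,0,0,0,0,0]' 20
```

```text
t: 26.22
tool_pos: [0.5621, -0.0306, -0.0118]
orientation: [2.373, 2.058, 0.001]
force: [0.1, 0.1, 0.1]
opening: 0.0559
gripper_force: 0.0
t: 26.8
tool_pos: [0.562, -0.0309, -0.0118]
orientation: [2.373, 2.058, 0.001]
force: [-1.0, 0.6, 3.6]
opening: 0.0262
gripper_force: 19.7
```

```bash
python3 - <<'E'
from h import *
np.set_printoptions(precision=4,suppress=True)
a=load("w1");P=[onplane(a,p,.016) for p in((487,117),(632,108),(609,292))];print(P,(P[0]+P[2])/2,np.linalg.norm(P[0]-P[1]),np.linalg.norm(P[1]-P[2]))
E
python3 -m inch '[0,0,5,0,0, 0,0,15,0,0, 0,0,32,0,0, 0,-4,52,-2,0, -2,-14,66,-7,0, -5,-32,70,-14,0, -10,-54,70,-21,0, -16,-76,70,-28,0, -22,-98,70,-35,0, -27,-120,70,-42,0]' && python3 -m inch '[-5,-22,0,-7,0, -10,-44,0,-14,0, -15,-66,0,-21,0, -20,-88,0,-28,0, -25,-110,0,-35,0, -30,-129,0,-40,0, -34,-145,0,-43,0, -37,-155,0,-44,0, -39,-161,0,-44.5,0, -39,-161,0,-44.5,0]' && python3 -c "
from h import *
look('wrist','w5');print(robot.read_state()['tool_pos'])"
```

```text
[array([ 0.5942, -0.2474,  0.016 ]), array([ 0.5841, -0.3829,  0.016 ]), array([ 0.3982, -0.3705,  0.016 ])] [ 0.4962 -0.309   0.016 ] 0.13592254357152075 0.1862889392855072
t: 27.63
tool_pos: [0.5343, -0.1517, 0.0586]
orientation: [2.956, 1.063, 0.0]
force: [-0.2, -0.2, -0.6]
opening: 0.026
gripper_force: 19.7
t: 28.47
tool_pos: [0.4953, -0.3127, 0.058]
orientation: [3.139, -0.127, 0.0]
force: [-0.0, -0.3, -0.5]
opening: 0.0263
gripper_force: 19.7
[ 0.49562785 -0.31175615  0.05790069]
```

View pics/w5.png

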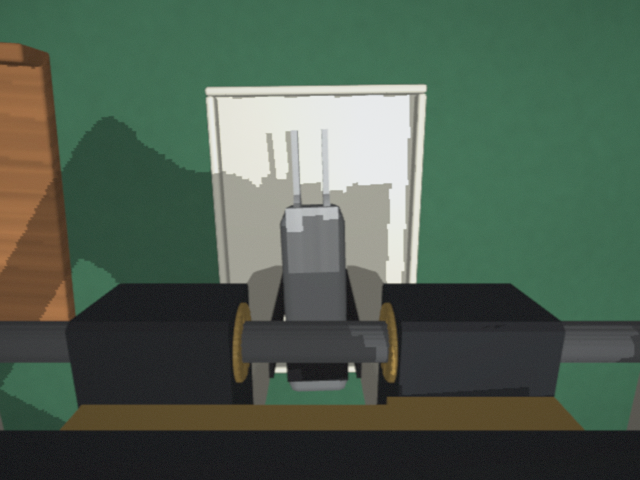

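The organizer is held level over the dish: the dish's far rim corners are at about (207,89) and (426,87), and its near rim is at y≈373 between the fingers.

Run:
```python
from h import *
np.set_printoptions(precision=4,suppress=True)
c=load("w5");im=c["im"]
P=[onplane(c,p,.016) for p in((207,90),(426,87.5),(219,283),(415,283),(321,373))]
for p in P:print(p)
m=(P[0]+P[1])/2;d=P[0]-P[1];yaw=np.degrees(np.arctan2(-d[0],d[1]));print("width",np.linalg.norm(d),"yaw",yaw)
m2=(P[2]+P[3])/2;v=m-m2;print("yaw2",np.degrees(np.arctan2(v[1],v[0])))
y=np.radians(-4.3);x=np.array([np.cos(y),np.sin(y),0]);print("len",(m-P[4])@x,"centre",m-.095*x, "from near",m-x*((m-P[4])@x)/2)
for p in((314,207),(315,387)):print(onplane(c,p,.058+.029+.003))
```

```text
[ 0.5923 -0.2569  0.016 ]
[ 0.5834 -0.3844  0.016 ]
[ 0.4726 -0.247   0.016 ]
[ 0.4622 -0.3758  0.016 ]
[ 0.4001 -0.3089  0.016 ]
width 0.12781369806373646 yaw -3.9997149582437053
yaw2 -4.374978505294284
len 0.18806086408321074 centre [ 0.4931 -0.3135  0.016 ] from near [ 0.4941 -0.3136  0.016 ]
[ 0.5315 -0.3148  0.09  ]
[ 0.4428 -0.3081  0.09  ]
```

```bash
python3 -m inch '[-1.5,-1.5,-8,0,0, -1.5,-1.5,-22,0,0, -1.5,-1.5,-40,0,0, -1.5,-1.5,-56,0,0, -1.5,-1.5,-67,0,0, -1.5,-1.5,-72,0,0, -1.5,-1.5,-74,0,0, -1.5,-1.5,-74.5,0,0,-1.5,-1.5,-74.5,0,0]' && python3 -m inch '[0,0,-0.5,0,0,0,0,-0.5,0,0,0,0,-0.5,0,0]' && python3 -m inch '[0,0,-0.5,0,0,0,0,-0.5,0,0,0,0,-0.5,0,0]'
```

```text
t: 29.27
tool_pos: [0.4947, -0.3133, -0.0163]
orientation: [3.139, -0.126, 0.001]
force: [0.3, -0.3, -1.1]
opening: 0.0261
gripper_force: 19.8
t: 29.52
tool_pos: [0.4944, -0.3135, -0.0169]
orientation: [3.139, -0.127, 0.001]
force: [0.1, 0.5, -0.5]
opening: 0.0258
gripper_force: 19.8
t: 29.77
tool_pos: [0.4945, -0.3136, -0.017]
orientation: [3.139, -0.127, 0.001]
force: [-2.2, 1.1, 5.2]
opening: 0.0257
gripper_force: 19.8
```

```bash
python3 -m inch '[0,0,0.5,0,15, 0,0,0.5,0,45, 0,0,0.5,0,55, 0,0,4,0,55, 0,0,20,0,55, 0,0,48,0,55, 0,0,80,0,55, 0,0,110,0,55, 0,0,125,0,55, 0,0,131,0,55]' 15 && python3 -c "
from h import *
look('wrist','w6');look('top','top3');a=cv2.imread('pics/w6.png');b=cv2.imread('pics/top3.png')
cv2.imwrite('pics/m3.png',np.hstack([cv2.resize(a,(400,300)),cv2.resize(b[200:410,80:360],(400,300))]))"
```

```text
t: 30.6
tool_pos: [0.4961, -0.3147, 0.1175]
orientation: [3.136, -0.126, 0.008]
force: [-0.5, -1.2, -0.4]
opening: 0.0513
gripper_force: 0.0
```

View pics/m3.png

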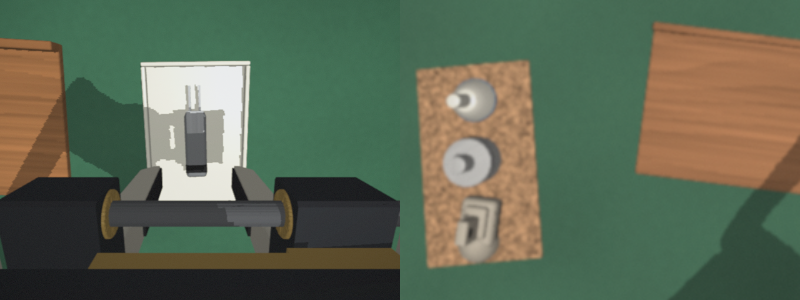

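The organizer lies flat in the middle of the dish, lengthwise (at about (196,140) in the left half), and all three stand on the mat (right half). Next, the shoe tree.

```bash
python3 -m inch '[-2,15,0,-1,45, -6,42,0,-2,45, -12,77,0,-3,45, -17,115,0,-3.5,45, -23,153,0,-3.5,45, -29,191,0,-3.5,45, -34,229,0,-3.5,45, -40,267,0,-3.5,45, -46,305,0,-3.5,45, -51,343,0,-3.5,45]' && python3 -m inch '[-6,38,0,0,45, -12,76,0,0,45, -17,114,0,0,45, -23,152,0,0,45, -29,190,0,0,45, -34,225,0,0,45, -39,254,0,0,45, -42,274,0,0,45, -43,282,0,0,45, -43,283.5,0,0,45]' && python3 -m inch '[0,0,-10,0,45, 0,0,-30,0,45, 0,0,-52,0,45, 0,0,-72,0,45, 0,0,-85,0,45, 0,0,-91,0,45, 0,0,-91,0,45]'  && python3 -m inch '[0,0,0,0,0, 0,0,0,0,0, 0,0,0,0,0, 0,0,0,0,0, 0,0,0,0,0, 0,0,0,0,0,0,0,0,0,0]' 15
```

```text
t: 31.53
tool_pos: [0.441, 0.0313, 0.111]
orientation: [3.134, -0.223, -0.005]
force: [-0.2, 0.3, -0.2]
opening: 0.0418
gripper_force: 0.0
t: 32.37
tool_pos: [0.3987, 0.3137, 0.1112]
orientation: [3.132, -0.219, -0.004]
force: [1.0, 0.5, 0.0]
opening: 0.0417
gripper_force: 0.0
t: 32.95
tool_pos: [0.3988, 0.3108, 0.0197]
orientation: [3.131, -0.225, -0.005]
force: [0.2, 0.0, 0.3]
opening: 0.042
gripper_force: 0.0
t: 33.53
tool_pos: [0.4008, 0.3136, 0.0231]
orientation: [-3.133, 0.222, -0.002]
force: [0.1, 0.1, 5.3]
opening: 0.014
gripper_force: 15.0
```

```bash
python3 -m inch '[0,0,5,0,0, 0,0,17,0,0, 0,0,36,0,0, 0,0,58,0,0, 0,0,78,0,0, 0,-4,92,0,0, 3,-16,97,0,0, 8,-36,97,0,0, 15,-62,97,0,0, 22,-92,97,0,0]' && python3 -m inch '[7,-30,0,0,0, 15,-62,0,0,0, 23,-94,0,0,0, 31,-126,0,0,0, 39,-158,0,0,0, 46,-190,0,0,0, 54,-222,0,0,0, 61,-254,0,0,0, 67,-280,0,0,0, 72,-300,0,0,0]' && python3 -m inch '[2,-12,0,0,0, 3,-17,-2,0,0, 3,-18,-12,0,0, 3,-18,-30,0,0, 3,-18,-48,0,0, 3,-18,-48,0,0,3,-18,-48,0,0]'; python3 -c "
from h import *
import time
for i in range(3):
  s=robot.read_state();print(s['tool_pos'],s['orientation'],np.degrees(2*np.arctan2(s['orientation'][1],s['orientation'][0])))"
```

```text
t: 34.37
tool_pos: [0.4219, 0.2201, 0.1192]
orientation: [3.134, -0.22, -0.0]
force: [0.4, 0.0, -1.7]
opening: 0.0137
gripper_force: 15.0
t: 35.2
tool_pos: [0.4934, -0.0818, 0.1189]
orientation: [3.133, -0.225, -0.002]
force: [0.6, 0.7, -1.8]
opening: 0.0139
gripper_force: 15.0
t: 35.78
tool_pos: [0.4954, -0.0953, 0.0696]
orientation: [-3.133, 0.22, 0.006]
force: [0.5, -0.2, -0.6]
opening: 0.0136
gripper_force: 15.0
[ 0.49540912 -0.09525552  0.06955398] [-3.13271426  0.22036092  0.00596896] 351.95267274984207
[ 0.49540912 -0.09525552  0.06955398] [-3.13271426  0.22036092  0.00596896] 351.95267274984207
[ 0.49540912 -0.09525552  0.06955398] [-3.13271426  0.22036092  0.00596896] 351.95267274984207
```

```bash
python3 -m inch '[0,0,-15,0.2,0, 0,0,-28,0.2,0, 0,0,-36,0.2,0, 0,0,-40,0.2,0, 0,0,-41.7,0.2,0, 0,0,-41.7,0.2,0,0,0,-41.7,0.2,0,0,0,-41.7,0.2,0]' && python3 -m inch '[0,0,-0.5,0,0,0,0,-0.5,0,0,0,0,-0.5,0,0]'&& python3 -m inch '[0,0,-0.5,0,0,0,0,-0.5,0,0,0,0,-0.5,0,0]'
```

```text
t: 36.45
tool_pos: [0.4979, -0.097, 0.0304]
orientation: [3.134, -0.217, 0.002]
force: [-0.8, -0.2, -0.6]
opening: 0.0143
gripper_force: 15.0
t: 36.7
tool_pos: [0.4973, -0.0969, 0.0293]
orientation: [3.134, -0.217, 0.001]
force: [-0.0, 0.4, -1.7]
opening: 0.0138
gripper_force: 15.0
t: 36.95
tool_pos: [0.4974, -0.0969, 0.029]
orientation: [3.134, -0.217, 0.001]
force: [-2.5, 0.7, 5.5]
opening: 0.0136
gripper_force: 15.0
```

```bash
python3 -m inch '[0,0,0.3,0,0, 0,0,0.3,0,25, 0,0,0.3,0,45, 0,0,3,0,45, 0,0,15,0,45, 0,0,38,0,45, 0,0,65,0,45, 0,12,82,0,45, -1,38,85,0,45, -2,70,85,0,45]' && python3 -m inch '[-1,34,0,0,45, -3,69,0,0,45, -4,104,0,0,45, -6,139,0,0,45, -7,174,0,0,45, -9,209,0,0,45, -10,244,0,0,45, -12,278,0,0,45, -13,306,0,0,45, -14,328,0,0,45]' && python3 -m inch '[-0.5,13,-3,0,45, -0.5,19,-14,0,45, -0.5,19,-32,0,45, -0.5,19,-52,0,45, -0.5,19,-70,0,45, -0.5,19,-80,0,45, -0.5,19,-84.5,0,45,-0.5,19,-84.5,0,45]' && python3 -m inch '[0,0,0,0,45, 0,0,0,0,0, 0,0,0,0,0, 0,0,0,0,0, 0,0,0,0,0, 0,0,0,0,0,0,0,0,0,0]' 15
```

```text
t: 37.78
tool_pos: [0.4972, -0.0276, 0.1172]
orientation: [3.133, -0.221, 0.008]
force: [0.8, 0.9, -0.2]
opening: 0.0419
gripper_force: 0.0
t: 38.62
tool_pos: [0.4809, 0.3039, 0.1147]
orientation: [-3.133, 0.215, -0.001]
force: [-0.1, 0.5, 0.1]
opening: 0.0419
gripper_force: 0.0
t: 39.28
tool_pos: [0.4799, 0.319, 0.0277]
orientation: [3.133, -0.218, -0.003]
force: [0.2, -0.0, 0.4]
opening: 0.0422
gripper_force: 0.0
t: 39.87
tool_pos: [0.4813, 0.3204, 0.0298]
orientation: [-3.134, 0.217, -0.002]
force: [0.4, -0.8, 5.1]
opening: 0.0212
gripper_force: 15.0
```

```bash
python3 -m inch '[0,0,5,0,0, 0,0,17,0,0, 0,0,36,0,0, 0,-4,54,0,0, 1,-16,66,0,0, 3,-36,71,0,0, 5,-62,71,0,0, 7,-90,71,0,0, 9,-118,71,0,0, 11,-146,71,0,0]' && python3 -m inch '[2,-28,0,0,0, 4,-56,0,0,0, 6,-84,0,0,0, 8,-112,0,0,0, 10,-138,0,0,0, 12,-160,0,0,0, 14,-177,0,0,0, 15,-187,0,0,0, 15,-191,-4,0,0, 15,-192,-12,0,0]' && python3 -m inch '[0,0,-15,0,0, 0,0,-30,0,0, 0,0,-42,0,0, 0,0,-49,0,0, 0,0,-52,0,0, 0,0,-52,0,0, 0,0,-52,0,0, 0,0,-52,0,0]' && python3 -m inch '[0,0,-0.5,0,0,0,0,-0.5,0,0,0,0,-0.5,0,0]'&& python3 -m inch '[0,0,-0.5,0,0,0,0,-0.5,0,0,0,0,-0.5,0,0]'
```

```text
t: 40.7
tool_pos: [0.4915, 0.1732, 0.1008]
orientation: [-3.134, 0.216, -0.0]
force: [0.7, 0.6, -1.9]
opening: 0.0214
gripper_force: 15.0
t: 41.53
tool_pos: [0.5076, -0.0182, 0.089]
orientation: [-3.134, 0.218, -0.003]
force: [0.9, 0.1, -1.6]
opening: 0.0215
gripper_force: 15.0
t: 42.2
tool_pos: [0.5069, -0.0175, 0.0362]
orientation: [-3.134, 0.216, -0.001]
force: [0.5, -0.2, -1.3]
opening: 0.0214
gripper_force: 15.0
t: 42.45
tool_pos: [0.5067, -0.0178, 0.0355]
orientation: [-3.134, 0.217, -0.0]
force: [-1.0, 0.4, -1.7]
opening: 0.0219
gripper_force: 15.0
t: 42.7
tool_pos: [0.5068, -0.0178, 0.0353]
orientation: [-3.134, 0.217, -0.0]
force: [-1.0, 0.7, 0.8]
opening: 0.0217
gripper_force: 15.0
```

```bash
python3 -m inch '[0,0,-0.3,0,0, 0,0,-0.3,0,25, 0,0,-0.3,0,45, 0,0,3,0,45, 0,0,15,0,45, 0,0,38,0,45, 0,0,62,0,45, 2,12,75,0,45, 6,38,78,0,45, 11,70,78,0,45]' && python3 -m inch '[5,32,0,0,45, 10,65,0,0,45, 15,98,0,0,45, 20,131,0,0,45, 25,164,0,0,45, 30,197,0,0,45, 35,225,0,0,45, 39,250,0,0,45, 41,266,0,0,45, 42,272,0,0,45]' && python3 -m inch '[0,1,-10,0,45, 0,1,-28,0,45, 0,1,-48,0,45, 0,1,-66,0,45, 0,1,-79,0,45, 0,1,-85,0,45,0,1,-85,0,45,0,1,-85,0,45]' && python3 -m inch '[0,0,0,0,45,0,0,0,0,0, 0,0,0,0,0, 0,0,0,0,0, 0,0,0,0,0, 0,0,0,0,0, 0,0,0,0,0]' 15
```

```text
t: 43.53
tool_pos: [0.5196, 0.0524, 0.116]
orientation: [-3.134, 0.221, -0.007]
force: [-0.3, -1.0, 0.7]
opening: 0.0419
gripper_force: 0.0
t: 44.37
tool_pos: [0.5591, 0.3278, 0.1134]
orientation: [-3.133, 0.213, -0.0]
force: [-0.9, -0.1, -1.2]
opening: 0.0417
gripper_force: 0.0
t: 45.03
tool_pos: [0.5598, 0.3248, 0.0283]
orientation: [3.134, -0.218, 0.0]
force: [-0.0, -0.7, 0.6]
opening: 0.0419
gripper_force: 0.0
t: 45.62
tool_pos: [0.5599, 0.3253, 0.0284]
orientation: [-3.134, 0.217, -0.001]
force: [-0.8, -0.4, 2.4]
opening: 0.0178
gripper_force: 15.0
```

```bash
python3 -m inch '[0,0,5,0,0, 0,0,17,0,0, 0,0,36,0,0, -1,-4,54,0,0, -3,-16,66,0,0, -6,-36,71,0,0, -10,-62,71,0,0, -14,-90,71,0,0, -18,-116,71,0,0, -22,-142,71,0,0]' && python3 -m inch '[-4,-26,0,0,0, -8,-52,0,0,0, -12,-76,0,0,0, -15,-96,0,0,0, -17,-110,0,0,0, -18,-118,-2,0,0, -19,-122,-8,0,0, -19,-123,-20,0,0, -19,-123,-36,0,0, -19,-123,-50,0,0]' && python3 -m inch '[0,0,-8,0,0, 0,0,-12,0,0, 0,0,-14,0,0, 0,0,-14,0,0, 0,0,-14,0,0, 0,0,-14,0,0]' && python3 -m inch '[0,0,-0.5,0,0,0,0,-0.5,0,0,0,0,-0.5,0,0]'&& python3 -m inch '[0,0,-0.5,0,0,0,0,-0.5,0,0,0,0,-0.5,0,0]'
```

```text
t: 46.45
tool_pos: [0.5375, 0.1821, 0.1001]
orientation: [-3.134, 0.216, -0.001]
force: [0.1, -0.8, -1.2]
opening: 0.0179
gripper_force: 15.0
t: 47.28
tool_pos: [0.5184, 0.061, 0.0475]
orientation: [-3.134, 0.216, 0.001]
force: [0.0, 0.4, -1.7]
opening: 0.0175
gripper_force: 15.0
t: 47.78
tool_pos: [0.5192, 0.0604, 0.0355]
orientation: [-3.134, 0.217, -0.001]
force: [-0.7, -0.4, -2.0]
opening: 0.0178
gripper_force: 15.0
t: 48.03
tool_pos: [0.5188, 0.0602, 0.0347]
orientation: [-3.134, 0.217, -0.0]
force: [-0.9, -0.0, -1.1]
opening: 0.0176
gripper_force: 15.0
t: 48.28
tool_pos: [0.5189, 0.0602, 0.0343]
orientation: [-3.134, 0.217, -0.001]
force: [-0.9, -0.4, 1.2]
opening: 0.0176
gripper_force: 15.0
```

```bash
python3 -m inch '[0,0,-0.3,0,0, 0,0,-0.3,0,25, 0,0,-0.3,0,45, 0,0,3,0,45, 0,0,15,0,45, 0,0,40,0,45, 0,0,72,0,45, 0,8,105,0,45, -4,30,130,0,45, -8,60,145,0,45]' && python3 -m inch '[-5,30,0,0,45, -12,65,0,0,45, -20,100,0,0,45, -28,135,0,0,45, -36,170,0,0,45, -44,200,0,0,45, -50,225,0,0,45, -54,240,0,0,45, -54,240,0,0,45, -54,240,0,0,45]'
python3 - <<'E'
from h import *
c=look("top","top4")["im"];o=load("top1")["im"];s=look("side","side4")["im"]
x=slice(210,520),slice(210,350)
a=cv2.resize(c[200:360,230:520],None,fx=1.35,fy=1.35);b=cv2.resize(o[200:360,230:520],None,fx=1.35,fy=1.35)
L=np.vstack([a,b]);S=cv2.resize(s[180:360,220:470],(400,L.shape[0]))
cv2.imwrite("pics/m4.png",np.hstack([L,S]))
d=cv2.absdiff(c,o)[270:335,240:385].max(2);print((d>40).sum(),d.mean())
g=lambda i:cv2.cvtColor(i,cv2.COLOR_BGR2GRAY).astype(np.float32)
for n,(u,v) in dict(bell=(270,290),tin=(315,296),tree=(357,303)).items():
    A=g(o)[v-24:v+24,u-20:u+20];T=g(c)[v-24:v+24,u-20:u+20]
    print(n,cv2.phaseCorrelate(A.copy(),T.copy(),cv2.createHanningWindow((40,48),cv2.CV_32F)))
E
```

```text
t: 49.12
tool_pos: [0.5126, 0.1196, 0.1843]
orientation: [-3.133, 0.221, -0.009]
force: [1.1, 0.5, 0.5]
opening: 0.0422
gripper_force: 0.0
t: 49.95
tool_pos: [0.4564, 0.3608, 0.1798]
orientation: [-3.134, 0.214, -0.001]
force: [0.1, -0.2, 0.3]
opening: 0.0417
gripper_force: 0.0
134 5.26737400530504
bell ((-0.061412473281855284, 0.4158852702346856), 0.8728729913632075)
tin ((-0.5484599282575005, 0.934609852510146), 0.9568427473306655)
tree ((-0.6265806337163617, 0.13108277481401132), 0.9158043491343657)
```

View pics/m4.png

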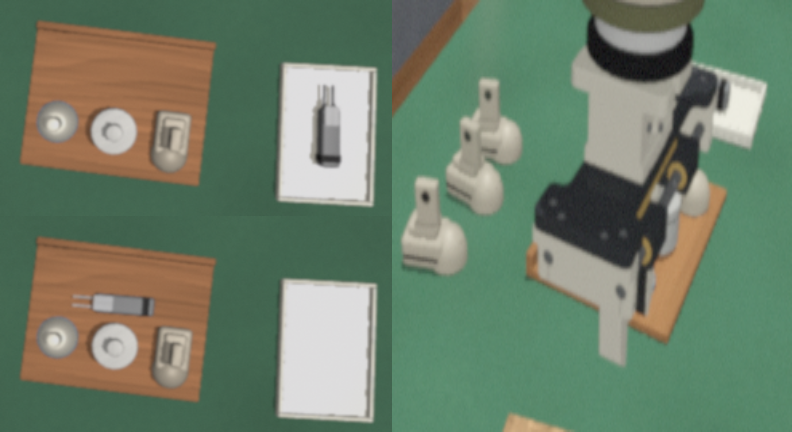

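In the top view (upper left now, lower left at the start) the three stand where they began, to about 1 px (under 2 mm), with the toe facing the same way. The organizer is centred in the dish, the spare shoe trees are untouched, and the arm is clear.

```bash
python3 -c "
from plant import job
print(job.close_job())"
```

```text
the job is handed in; nothing more can be done
None
```

The job is handed in: the organizer lies flat and lengthwise in the middle of the key dish, and the bell, tin and shoe tree are back upright within about 2 mm of where they stood, the toe facing as before; my first grasp of the tin missed, because the fingertips sit about 29 mm above the reported TCP, but the tin was not disturbed.

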